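# Seal the cask vent: seat the gasket, snap the cap on and keep it pressed

### The job

Close the brass cask vent on the oak block: lay the round cork gasket flat into the vent's round recess, with the stud through its hole, and let go of it; then set the brass cap upright over the stud and press it straight down until it clicks past the spring wires. Do not stop at the click: keep pressing until the cap squeezes the gasket firmly down onto its sprung seat, and finish like that, with the fingers still holding the cap pressed down. Leave the square gasket, the stray cork and the matchbox where they are.

Things in the scene. Friction and masses are not known exactly. Their poses are not given: they have to be found in the camera images.
- round_gasket: round cork gasket ring lying flat, 50 mm outer diameter, 28 mm hole, 12 mm thick; origin at the centre of its underside, z up. Take it across the outside near its top edge, because in the recess only its upper 7 mm stand out above the rim
- square_gasket: square cork gasket of another vent, 50 x 50 x 12 mm with a round 28 mm hole, lying flat; it does not fit this recess and must stay where it is (it and the round one may swap places); origin at the centre of its underside
- snap_cap: brass cap standing on its open end: skirt 38 mm wide, 31 mm high, flat shoulder; on it a dark wooden knob 23 mm wide, 23 mm high (54 mm in all; take the knob from above, fingertips 33 to 54 mm above the underside). Mouth below 18 mm wide in a lip 3 mm thick, behind it 25 mm wide, 28 mm deep. Origin: centre of its underside, z up; yaw does not matter
- vent_seat (a point): centre of the sprung floor of the vent's round recess when unpressed, on the stud's axis, z up, 43 mm above the table. Recess 54 mm wide, rim 5 mm above this point, in a brass flange of 74 mm diameter, fixed on an oak block 220 x 130 x 35 mm (long side along this frame's x) that does not move. With the gasket in, the cap's underside comes to rest 12 mm above this point
- stud_tip (a point): top of the vent's stud, 33.5 mm above vent_seat. Nose 14 mm wide; under it four bowed spring wires bulge to 23 mm across, 15 mm below this point. Coming down, the cap's underside meets them about 10 mm below this point, needs up to about 10 to 15 N some 15 mm below it, then snaps past (fully past at 20 mm below); the force drops to almost nothing until it meets the gasket, 21.5 mm below
- vent_pad (a joint): how far the sprung floor of the recess is pressed down, 0 (up) to 0.003 m (hard stop); it starts to yield at about 3 N and takes about 4 N more for each mm, 15 N at the stop
- cork_stray: used bottle cork lying on its side, about 24 mm thick and 46 mm long, a bystander; origin at the centre of its underside
- matchbox: matchbox 36 x 53 x 15 mm, lying flat, a bystander; origin at the centre of its underside
Things that resemble listed ones, but are neither listed nor needed, are in the scene too. Several things look just like the snap_cap: the one meant starts farthest to the robot's right.

How it is judged:
By the outcome, as a careful person would: the job done as asked, in the order asked, and still so for the second after the job is handed in, while the arm keeps its last pose, push and grip.
It also fails if it takes over 59 s, if anything falls off the work surface, if the arm or the gripper's body presses on something with over 40 N, if the wrist force passes 120 N, or if a joint passes its speed limit or range.

### The arm

A 7-joint arm with a two-finger parallel gripper is mounted at the origin on a cart in front of the work surface, level with it; the furniture and walls round the work are solid. World frame = base frame: x ahead of the robot, y to its left, z up, the work surface at z = 0. Lengths are in m, angles in rad, forces in N, time in s.
With the tool pointing down it reaches from about 0.4 to 0.85 m from the base axis. Payload 10.4 kg.
Tool frame: the origin (TCP) lies at the very end of the fingers, on their centre line; the grasp point (between the pads) lies 19 mm behind it; z points along the fingers, y is the line along which they close (so a half turn about z gives the same grasp; the last joint's range is limited). The gripper opens to 87 mm and grips with 3 to 60 N. Pads are 19 mm wide; open, the fingers measure 117 mm over their backs; the gripper's body (75 mm by 190 mm) begins 51 mm behind the grasp point.
Start: joints at [1.09, 0.332, -0.065, 1.46, 0.022, 1.35, -0.088], TCP at [0.276, -0.561, 0.223] pointing down, gripper open.
Joint ranges: [-2.6, 2.6], [-0.5, 2.12], [-1.47, 1.34], [0.16, 2.42], [-1.27, 4.41], [0.06, 2.06], [-2.6, 2.6]. Speed limits (rad/s): [2.22, 2.22, 2.79, 2.79, 3.14, 3.14, 3.14].

### API

Orientations are given as a unit quaternion [x, y, z, w].
In Python, from bench import * gives the robot as it stands.
- The arm moves only by the tool step_arm, never from a script. Its arguments are lists of equal length, an entry for each row: "delta_pos": the shift along the world's x, y, z in units of 25 mm (1.0 is 25 mm), a list of three; "turn": the turn about the world's z in units of 0.12 rad (1.0 is 0.12 rad). In form: {"delta_pos": [[tx, ty, tz], ...], "turn": [turn, ...]}. A call has 1 to 12 rows; each row shifts and turns the commanded pose from where the row before left it; what a row does not reach is not made up. A row lasts 1/10 s, in which the tool goes at most 50 mm and 8.59 degrees, less where a joint would pass 70% of its speed; a pose out of reach is approached as far as the arm can. A call with a number of a shift or a turn outside -1 to 1 is refused whole. A call with a gripper value outside its range is refused whole. "grip" is the closure, from 0 (fully open) to 1 (shut), set as the call begins (left out, the last holds). The fingers move at their own pace and stop on an object; "newtons" is the grip in N (left out, the last holds). Time passes only in rows, so rows that do not move let the fingers close. It gives the time, the measured TCP pose, the force, the opening and the grip force at its end, in the units of the state.
- read_state(): the state, without advancing time (a new reading comes with each control period).
- camera(name): name is "side" or "top" or "wrist"; returns a dict with "image" (420x560x3 uint8, red, green, blue), "z_map" (420x560 float32, m along the optical axis (not along the pixel's ray), 0 where there is no reading), "mtx" (3x3 intrinsics, pixels), "view" (4x4, takes a point from world to camera coordinates). Camera axes: x right, y up, looking along -z (the intrinsics and any distortion apply to the point x, -y, -z); pixel columns grow to the right and rows downward; lengths in m; the calibration is good to about 2 mm. A picture is of the moment at which its call begins.
- close_job(): hands the job in; it is judged then, once.
The state is a dict: "time": time; "joint_positions": joint angles; "joint_vel": joint speeds; "joint_torque": joint torques, N m; "ee_pos": TCP position; "eef_rot": TCP orientation; "ft_force": force on the tool from outside, world axes, zero at the start; "torque": the same for the moment, N m; "width": finger opening in m; "grip_force": force on a finger pad.
Only numpy, scipy, OpenCV 4.12 (cv2) and the standard library are available. Lean on these libraries where they do the work, as an engineer would, in place of code of your own. Each camera call takes 0.05 s, during which the arm holds its last target. There are 200 camera calls.

## Working session

There is one attempt and no reset: what is moved stays moved. The work goes in short steps, Python scripts to look and compute and a tool call to move; the robot and the scene stay as the last step left them, time stands still between calls to the robot, and variables do not carry over. Pictures are saved under pics/ and viewed, at most 10 in all, crops included, and the job is handed in when it is done.

Besides the shell and the picture viewer there is one more tool, called after ">>>" as name(argument=value, ...), one argument or row to a line, values as JSON. step_arm: Moves the arm, as the interface text tells. Shifts and turns lie within -1 to 1; 1 stands for 25 mm of shift or 0.12 rad of turn. Its arguments: {"type":"object","properties":{"delta_pos":{"type":"array"},"turn":{"type":"array"},"grip":{"type":"number"},"newtons":{"type":"number"}},"required":["delta_pos","turn"]}

```bash
mkdir -p pics
cat > h.py <<'E'
from bench import *
import numpy as np, cv2
def cam(n,save=None):
    c=camera(n)
    if save: cv2.imwrite('pics/'+save,c['image'][:,:,::-1])
    return c
def ray(c,u,v):
    K=c['mtx'];V=c['view'];d=np.array([(u-K[0,2])/K[0,0],-(v-K[1,2])/K[1,1],-1.])
    R=V[:3,:3];o=-R.T@V[:3,3];return o,R.T@d
def onz(c,u,v,z):
    o,d=ray(c,u,v);return o+d*(z-o[2])/d[2]
def cloud(c):
    h,w=c['z_map'].shape;u,v=np.meshgrid(np.arange(w),np.arange(h));K=c['mtx'];z=c['z_map']
    P=np.stack([(u-K[0,2])/K[0,0]*z,-(v-K[1,2])/K[1,1]*z,-z],-1)
    V=c['view'];return (P-V[:3,3])@V[:3,:3]
E
python3 - <<'E'
from h import *
a=cam('top','top.png');b=cam('side','side.png')
np.savez('t.npz',**a);np.savez('s.npz',**b)
for c in(a,b):print(c['mtx'],c['view'].round(3))
s=read_state();print({k:np.round(v,3) for k,v in s.items()})
E
```

```text
[[435.66689871   0.         280.74013208]
 [  0.         435.66689871 201.42386445]
 [  0.           0.           1.        ]] [[ 0.018 -1.     0.011  0.045]
 [ 0.997  0.019  0.08  -0.525]
 [-0.08   0.009  0.997 -0.99 ]
 [ 0.     0.     0.     1.   ]]
[[439.62934004   0.         278.16813952]
 [  0.         439.62934004 216.28838452]
 [  0.           0.           1.        ]] [[-0.973 -0.23  -0.001  0.529]
 [ 0.157 -0.668  0.727 -0.097]
 [-0.168  0.708  0.686 -0.862]
 [ 0.     0.     0.     1.   ]]
{'time': np.float64(0.1), 'joint_positions': array([ 1.09 ,  0.333, -0.065,  1.461,  0.022,  1.35 , -0.089]), 'joint_vel': array([ 0.   , -0.003,  0.   , -0.001,  0.002, -0.001,  0.002]), 'joint_torque': array([ 1.0000e-03, -6.2454e+01,  2.5000e-02, -3.9072e+01, -6.1000e-02,
        3.7000e-02,  0.0000e+00]), 'ee_pos': array([ 0.276, -0.56 ,  0.222]), 'eef_rot': array([ 0.974,  0.227, -0.   , -0.001]), 'ft_force': array([0.28 , 0.239, 0.44 ]), 'torque': array([-0.024, -0.01 , -0.003]), 'grip_force': np.float64(0.0), 'width': np.float64(0.087)}
```

View pics/top.png

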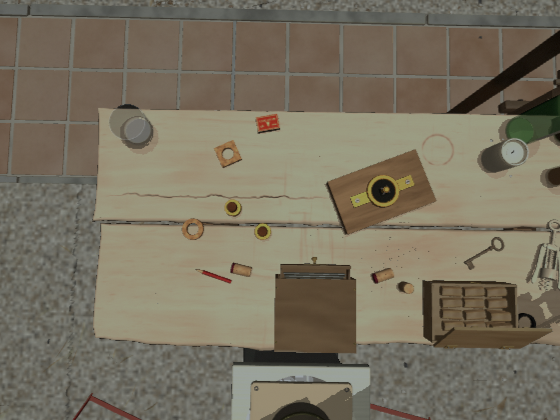

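View pics/side.png

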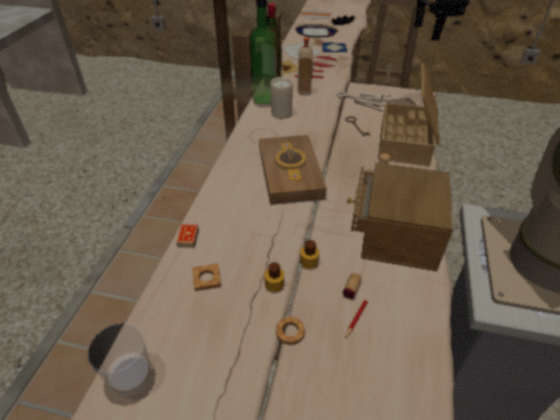

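The top view shows the cap lookalikes at (232,207) and (263,232), the round gasket at (193,229), the square gasket at (228,154), the vent at (383,190), the cork at (241,269) or (384,274), and the matchbox at (267,123). The robot's right is image-right, so the cap is (263,232) unless there's another farther right. I'll measure and check with a crop.

Run:
```python
from h import *
a=dict(np.load('t.npz'));b=dict(np.load('s.npz'))
P=cloud(a);hsv=cv2.cvtColor(a['image'],cv2.COLOR_RGB2HSV)
def comps(mask,c,P,lab,mn=12):
    n,l,s,ct=cv2.connectedComponentsWithStats(mask.astype(np.uint8))
    for i in range(1,n):
        if s[i,4]>mn:
            q=P[l==i];print(lab,ct[i].round(1),s[i,2:].tolist(),'xyz med',np.median(q,0).round(3),'zmax',q[:,2].max().round(3))
comps(cv2.inRange(hsv,(20,150,90),(32,255,255))>0,a,P,'top brass')
Pb=cloud(b);hb=cv2.cvtColor(b['image'],cv2.COLOR_RGB2HSV)
comps(cv2.inRange(hb,(20,150,90),(32,255,255))>0,b,Pb,'side brass')
m=cv2.inRange(hsv,(8,110,150),(19,255,255))>0
comps(m,a,P,'top cork',60)
for n,(u,v) in dict(capA=(263,232),capB=(232,207),ring=(193,229),vent=(383,190)).items():
    q=P[v-22:v+23,u-22:u+23].reshape(-1,3)
    zs=np.sort(q[:,2]);print(n,'z pct',np.percentile(zs,[5,50,90,97,99.5]).round(4), 'onz0',onz(a,u,v,0.03).round(3))
t=cv2.resize(a['image'][140:260,170:430],None,fx=3,fy=3,interpolation=cv2.INTER_CUBIC)
s=cv2.resize(b['image'][20:170,240:440],(780,585)[0:2],interpolation=cv2.INTER_CUBIC)[:230]
cv2.imwrite('pics/crop1.png',np.vstack([t,s[:, :780]])[:,:,::-1])
print('box top',np.median(P[290:330,290:340].reshape(-1,3),0))
```

```text
side brass [307.2 256. ] [13, 7, 30] xyz med [0.461 0.11  0.03 ] zmax 0.032
side brass [273.2 279.2] [17, 9, 45] xyz med [0.51 0.18 0.03] zmax 0.663
capA z pct [-0.0081 -0.0009  0.028   0.0512  0.055 ] onz0 [0.453 0.094 0.03 ]
capB z pct [-0.0096 -0.0011  0.0273  0.0516  0.0553] onz0 [0.509 0.167 0.03 ]
ring z pct [-0.0065 -0.0007  0.0094  0.0127  0.0155] onz0 [0.457 0.254 0.03 ]
vent z pct [0.0315 0.0363 0.0468 0.0506 0.0767] onz0 [ 0.555 -0.18   0.03 ]
box top [ 0.29515667 -0.01702183  0.1166814 ]
```

View pics/crop1.png

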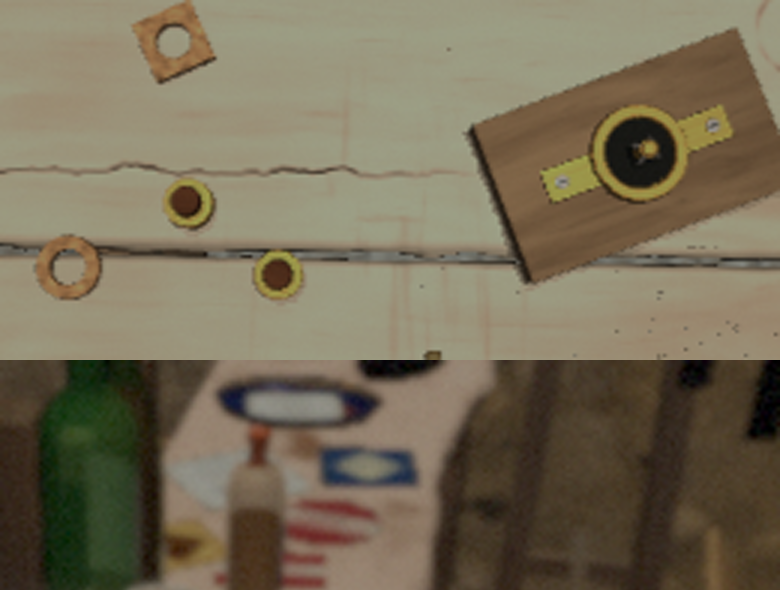

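The crop confirms two caps only. The right-hand one (263,232) is the snap_cap. The ring and the vent with its stud are clear. Next I'll take refined positions and check the obstacles along the path.

Run:
```python
from h import *
a=dict(np.load('t.npz'));P=cloud(a)
hsv=cv2.cvtColor(a['image'],cv2.COLOR_RGB2HSV)
for n,(u,v) in dict(brass=(263,240),ring=(193,220),sq=(222,150),flange=(383,174),wood=(300,200),knob=(262,232)).items(): print(n,hsv[v,u])
def region(n,u,v,r,lo,hi,zp):
    q=P[v-r:v+r+1,u-r:u+r+1]
    m=((q[...,2]>lo)&(q[...,2]<hi)).astype(np.uint8)
    c=max(cv2.findContours(m,0,2)[0],key=cv2.contourArea)
    (x,y),rad=cv2.minEnclosingCircle(c);M=cv2.moments(m,True)
    cx,cy=M['m10']/M['m00']+u-r,M['m01']/M['m00']+v-r
    print(n,(x+u-r,y+v-r),rad,'centroid',onz(a,cx,cy,zp).round(4),'enc',onz(a,x+u-r,y+v-r,zp).round(4))
region('knobA',263,232,14,.042,.07,.054)
region('skirtA',263,232,14,.02,.07,.031)
region('ring',193,229,16,.006,.03,.012)
# flange by saturated yellow
m=cv2.inRange(hsv,(20,120,60),(35,255,255));m[:, :340]=0;m[:,430:]=0;m[:165]=0;m[220:]=0
print('flange px',m.sum()/255)
# heights on grid
for x in np.arange(.2,.75,.05):
    row=[]
    for y in np.arange(.35,-.65,-.05):
        s=(abs(P[...,0]-x)<.025)&(abs(P[...,1]-y)<.025)
        row.append(f"{P[s][:,2].max()*100:4.0f}" if s.any() else '  --')
    print(f'{x:.2f}',*row)
```

```text
brass [ 19  65 146]
ring [ 15 136 146]
sq [ 15 135 115]
flange [ 17 120 115]
wood [ 31  39 157]
knob [ 11 170  78]
knobA (261.94999980926514, 230.96666622161865) 5.056806564331055 centroid [0.455  0.0966 0.054 ] enc [0.4549 0.0961 0.054 ]
skirtA (262.0882349014282, 231.08823490142822) 8.18281078338623 centroid [0.4549 0.0964 0.031 ] enc [0.4549 0.0965 0.031 ]
ring (192.2258062362671, 228.58064556121826) 10.782451629638672 centroid [0.4578 0.2599 0.012 ] enc [0.458  0.2595 0.012 ]
flange px 679.0
0.20    0    0    1    0    0    1   12   12   12   12    0    0    0    9    9    9    9   --    0    0
0.25    0    1    0    0    0    1   12   12   12   12    0    0    1   18   19   18   18    2    2    0
0.30    1    0    0    1    0    0   12   12   12   12    0    0    5   18   18   18   18    2    1    0
0.35    0    0    1    1    3    2   12   12   12   12    2    5    5    7    6    7    7    2    4    3
0.40    1    1    1    1    2    0   11   11   11   11    0    2    0    0    0    1    1    0    3    3
0.45    1    1    2    0    0    6  103    0    0    4    4    0    0    1    0    0    1    0    2    2
0.50    1    1    1    6    6    0    1    0    4    4    5    5    4    3    0    0    0    0    1    1
0.55    1    0    0    0    3    0    0    0    4    4    8    8    4    4    0    0    0    1    0    1
0.60    0    1    0    2    2    0    1    0    4    4    5    5    4    4    0    9   10   10    6    5
0.65    9    0    0    1    2    1    0    0    0    0    1    4    4    0    0   10    9   16   13    0
0.70    9    1    0    0    0    2    2    0    0    1    0    0    0    0    0    0    0   20    0    2
```

>>> step_arm(
  delta_pos=[
    [0.8, 0.4, 0.8],
    [0.9, 0.8, 0.2],
    [0.9, 0.9, 0],
    [0.9, 1, 0],
    [0.8, 1, 0],
    [0.8, 1, 0],
    [0.8, 1, 0],
    [0.8, 1, 0],
    [0.8, 1, 0],
    [0.8, 1, 0],
    [0.8, 1, 0],
    [0.8, 1, 0],
  ],
  turn=[0, 0, 0, 0, 0, 0, 0, 0, 0, 0, 0, 0],
  grip=0,
)

```text
time: 1.3
ee_pos: [0.5242, -0.282, 0.2472]
eef_rot: [0.974, 0.227, -0.0, -0.0]
ft_force: [-0.1, 0.4, 0.1]
width: 0.0874
grip_force: 0.0
```

>>> step_arm(
  delta_pos=[
    [0.6, 1, 0],
    [0.6, 1, 0],
    [0.3, 1, 0],
    [0, 1, -0.4],
    [0, 0, 0],
    [0, 0, 0],
    [0, 0, 0],
  ],
  turn=[0, 0, 0, 0, 0, 0, 0],
)

```text
time: 2.0
ee_pos: [0.561, -0.1845, 0.2376]
eef_rot: [0.974, 0.226, -0.0, 0.0]
ft_force: [-0.2, -1.0, 0.9]
width: 0.0871
grip_force: 0.0
```

Run:
```python
from h import *
s=read_state();print(s['time'],s['ee_pos'],s['eef_rot'])
w=cam('wrist','w1.png');np.savez('w1.npz',ee=s['ee_pos'],**w);print(w['mtx'],w['view'].round(3))
print('vent top est',)
```

```text
2.0 [ 0.56098994 -0.18450263  0.23761211] [ 9.74094324e-01  2.26141882e-01 -1.37514404e-04  2.78764056e-04]
[[359.0896095    0.         276.91873781]
 [  0.         359.0896095  206.58946241]
 [  0.           0.           1.        ]] [[ 0.44  -0.898  0.001 -0.412]
 [ 0.862  0.422 -0.281 -0.366]
 [ 0.252  0.125  0.96  -0.525]
 [ 0.     0.     0.     1.   ]]
vent top est
```

View pics/w1.png

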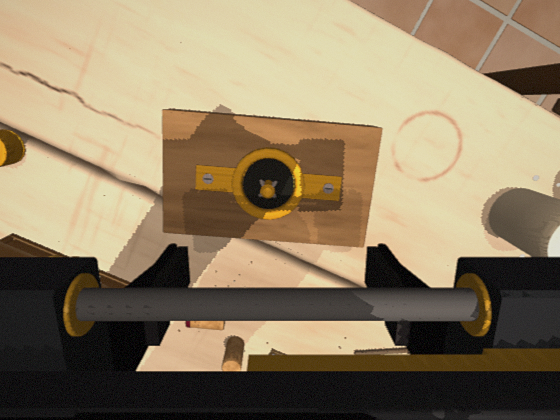

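The wrist view shows the vent centred at about (267,182), with the stud tip at about (267,186). Next I'll measure it in world coordinates.

```bash
cat >> h.py <<'E'
def fitc(p):
    p=np.asarray(p)[:,:2];A=np.c_[2*p,np.ones(len(p))];s=np.linalg.lstsq(A,(p**2).sum(1),rcond=None)[0]
    r=np.sqrt(s[2]+s[0]**2+s[1]**2);res=np.hypot(*(p-s[:2]).T)-r
    return s[:2],r,res
def robfit(p,n=6):
    p=np.asarray(p)
    for i in range(n):
        c,r,e=fitc(p);k=abs(e)<max(2*np.median(abs(e)),.0007)
        if k.all():break
        p=p[k]
    return c.round(4),round(r,4),len(p),abs(e).mean().round(4)
E
python3 - <<'E'
from h import *
w=dict(np.load('w1.npz'));hsv=cv2.cvtColor(w['image'],cv2.COLOR_RGB2HSV)
H,S,V=[hsv[...,i].astype(int) for i in range(3)]
P=cloud(w)
win=np.zeros(V.shape,bool);win[140:225,225:310]=1
print(hsv[182,255],hsv[182,237],hsv[156,267],hsv[182,320],hsv[125,260],hsv[188,268])
dark=(win&(V<60)).astype(np.uint8)
c=max(cv2.findContours(dark,0,1)[0],key=cv2.contourArea)
h=cv2.convexHull(c)[:,0];full=np.zeros_like(dark);
pts=[onz(w,u,v,.048) for u,v in c[:,0]]
print('dark z48',robfit(pts), 'z43',robfit([onz(w,u,v,.043) for u,v in c[:,0]]))
br=(win&(S>150)&(H>19)&(H<34)).astype(np.uint8)
c=max(cv2.findContours(br,0,1)[0],key=cv2.contourArea)[:,0]
pts=np.array([onz(w,u,v,.048) for u,v in c]);d=pts[:,:2]-[.56,-.18]
print('flange',robfit(pts))
q=P[win];t=q[q[:,2]>.068];print('tip cloud',len(t),t.mean(0),t.max(0),t.min(0))
q2=q[(q[:,2]>.04)];print('z hist',np.histogram(q2[:,2],bins=np.arange(.034,.082,.003)))
for z in range(150,220,5): pass
print('table z',np.median(P[60:90,150:200].reshape(-1,3),0),'block',np.median(P[120:130,200:230].reshape(-1,3),0))
cv2.imwrite('pics/c2.png',cv2.resize(w['image'][135:230,215:320],None,fx=5,fy=5)[:,:,::-1])
E
```

```text
[ 25 109  28] [ 19 221 163] [ 18 214 161] [ 19 212 162] [ 15 140 189] [ 19 214 188]
dark z48 (array([ 0.5543, -0.1775]), np.float64(0.0255), 118, np.float64(0.0003)) z43 (array([ 0.5532, -0.1778]), np.float64(0.0258), 118, np.float64(0.0003))
flange (array([ 0.5715, -0.2052]), np.float64(0.0092), 63, np.float64(0.0024))
tip cloud 228 [ 0.56710244 -0.17228666  0.13112304] [ 0.62964416 -0.15016895  0.40110419] [ 0.54465181 -0.18527216  0.06819278]
z hist (array([   0,    0,  174, 1778,  911, 1012,    4,    8,    8,   14,   19,
         17,   20,   62,   96]), array([0.034, 0.037, 0.04 , 0.043, 0.046, 0.049, 0.052, 0.055, 0.058,
       0.061, 0.064, 0.067, 0.07 , 0.073, 0.076, 0.079]))
table z [ 0.6068292  -0.04244651  0.00132924] block [ 0.58275858 -0.10462051  0.03619689]
```

View pics/c2.png

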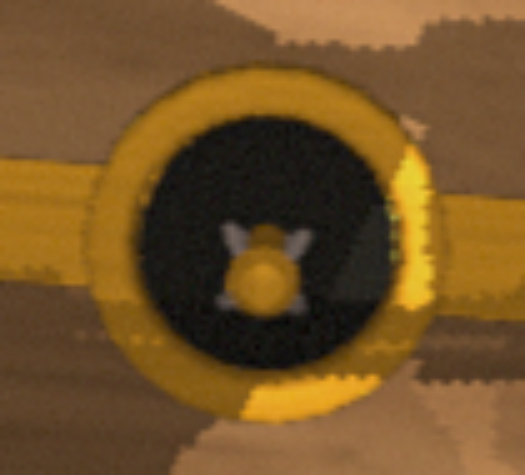

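The crop shows the flange centre at about (268,183.5), recess edges at 243–294 and 158–209, and the stud nose at (267.8,190.5).

Run:
```python
from h import *
w=dict(np.load('w1.npz'))
print(onz(w,268,183.7,.048),onz(w,268.5,183.3,.048),onz(w,267.8,190.5,.0765),onz(w,267.8,190.5,.075))
hsv=cv2.cvtColor(w['image'],cv2.COLOR_RGB2HSV)
m=((hsv[...,2]>100)&(hsv[...,1]>180)).astype(np.uint8);m2=np.zeros_like(m);m2[180:200,257:279]=m[180:200,257:279]
# nose: brightest brass blob in the dark disc
n,l,s,ct=cv2.connectedComponentsWithStats(m2);print(s[1:],ct[1:])
for (u,v) in [(233,184),(303,184),(268,148),(268,219.4)]: print(onz(w,u,v,.048).round(4))
```

```text
[ 0.55448682 -0.17743632  0.048     ] [ 0.55507879 -0.17770917  0.048     ] [ 0.55464464 -0.17787583  0.0765    ] [ 0.55429807 -0.17800386  0.075     ]
[[268 181   1   1   1]
 [260 184  15  14 148]] [[268.         181.        ]
 [266.9527027  190.52702703]]
[ 0.5387 -0.146   0.048 ]
[ 0.5697 -0.2092  0.048 ]
[ 0.5867 -0.1619  0.048 ]
[ 0.5204 -0.1939  0.048 ]
```

>>> step_arm(
  delta_pos=[
    [-0.3, 1, 0],
    [-0.3, 1, 0],
    [-0.3, 1, 0],
    [-0.3, 1, 0],
    [-0.3, 1, 0],
    [-0.3, 1, 0],
    [-0.3, 1, 0],
    [-0.3, 1, 0],
    [-0.3, 1, 0],
    [-0.3, 1, 0],
    [-0.3, 1, 0],
    [-0.3, 1, 0],
  ],
  turn=[0, 0, 0, 0, 0, 0, 0, 0, 0, 0, 0, 0],
)

```text
time: 3.25
ee_pos: [0.4713, 0.1169, 0.2379]
eef_rot: [0.974, 0.226, 0.0, 0.0]
ft_force: [0.3, 0.3, 0.9]
width: 0.0872
grip_force: 0.0
```

>>> step_arm(
  delta_pos=[
    [-0.3, 1, 0],
    [-0.2, 1, 0],
    [0, 1, 0],
    [0, 1, 0],
    [0, 1, 0],
    [0, 0.5, 0],
    [0, 0, 0],
    [0, 0, 0],
    [0, 0, 0],
  ],
  turn=[0, 0, 0, 0, 0, 0, 0, 0, 0],
)

```text
time: 4.15
ee_pos: [0.4593, 0.2528, 0.2375]
eef_rot: [0.974, 0.226, -0.0, 0.0]
ft_force: [0.4, -0.5, 1.0]
width: 0.087
grip_force: 0.0
```

Run:
```python
from h import *
s=read_state();print(s['time'],s['ee_pos'])
w=cam('wrist','w2.png');np.savez('w2.npz',ee=s['ee_pos'],**w)
K=w['mtx'];V=w['view']
def proj(p):
    q=V[:3,:3]@p+V[:3,3];return K[0,2]+K[0,0]*q[0]/-q[2],K[1,2]-K[1,1]*q[1]/-q[2]
u,v=map(int,proj(np.array([.458,.2597,.012])));print(u,v,proj(np.array([.455,.0965,.054])))
hsv=cv2.cvtColor(w['image'],cv2.COLOR_RGB2HSV)
x0,x1,y0,y1=u-55,u+55,v-55,v+55
print(hsv[v,u-21:u+22:7],hsv[v-40,u-40])
cv2.imwrite('pics/c3.png',cv2.resize(w['image'][y0:y1,x0:x1],None,fx=5,fy=5)[:,:,::-1]);print(x0,y0)
```

```text
4.15 [0.45927972 0.2527556  0.23752894]
270 172 (np.float64(409.61407467997236), np.float64(250.33466021396944))
[[ 16 102 138]
 [ 15 169 137]
 [ 16  88 156]
 [ 16  89 155]
 [ 14  92 156]
 [ 15  99 118]
 [ 16 158 225]] [ 18  49 125]
215 117
```

View pics/c3.png

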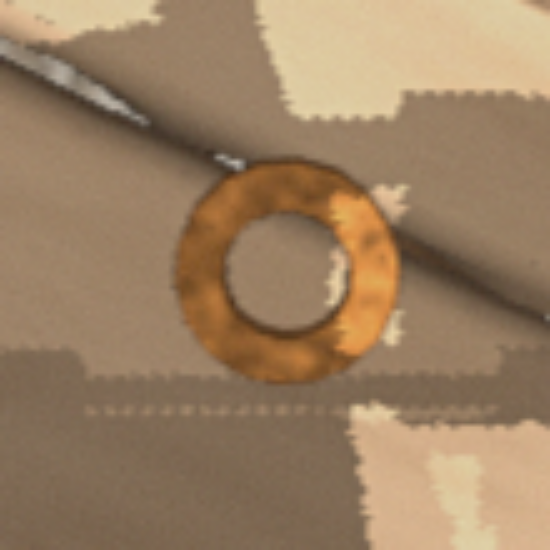

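The crop shows the ring with its centre at about (272.6,171). I'll fit it.

Run:
```python
from h import *
w=dict(np.load('w2.npz'));hsv=cv2.cvtColor(w['image'],cv2.COLOR_RGB2HSV)
m=np.zeros(hsv.shape[:2],np.uint8);m[140:200,240:305]=((hsv[...,1]>125)&(hsv[...,0]>8))[140:200,240:305]
cs=sorted(cv2.findContours(m,cv2.RETR_CCOMP,1)[0],key=cv2.contourArea)[-2:]
for c in cs:
    print(robfit([onz(w,u,v,.012) for u,v in c[:,0]]),robfit([onz(w,u,v,.006) for u,v in c[:,0]]))
w1=dict(np.load('w1.npz'))
for d in(w,w1):
  R=d['view'];o=-R[:3,:3].T@R[:3,3];print(o-d['ee'])
```

```text
(array([0.4599, 0.2594]), np.float64(0.014), 66, np.float64(0.0003)) (array([0.4589, 0.259 ]), np.float64(0.0142), 64, np.float64(0.0003))
(array([0.4598, 0.2589]), np.float64(0.0244), 97, np.float64(0.0002)) (array([0.4588, 0.2584]), np.float64(0.0248), 97, np.float64(0.0002))
[0.06862176 0.03432988 0.16352315]
[0.06865422 0.03433368 0.16349207]
```

>>> step_arm(
  delta_pos=[
    [0, 0.25, -1],
    [0, 0, -1],
    [0, 0, -1],
    [0, 0, -1],
    [0, 0, -1],
    [0, 0, -1],
    [0, 0, -1],
    [0, 0, -1],
    [0, 0, 0],
    [0, 0, 0],
  ],
  turn=[0, 0, 0, 0, 0, 0, 0, 0, 0, 0],
)

```text
time: 5.2
ee_pos: [0.459, 0.2601, 0.0381]
eef_rot: [0.974, 0.227, -0.0, 0.0]
ft_force: [-0.2, 0.6, -1.4]
width: 0.0867
grip_force: 0.0
```

>>> step_arm(
  delta_pos=[
    [0, 0, -0.7],
    [0, 0, -0.5],
    [0, 0, 0],
    [0, 0, 0],
  ],
  turn=[0, 0, 0, 0],
)

```text
time: 5.6
ee_pos: [0.459, 0.2607, 0.0082]
eef_rot: [0.974, 0.227, 0.0, -0.0]
ft_force: [-0.5, -0.2, 0.8]
width: 0.0869
grip_force: 0.0
```

>>> step_arm(
  delta_pos=[
    [0, 0, 0],
    [0, 0, 0],
    [0, 0, 0],
    [0, 0, 0],
    [0, 0, 0],
    [0, 0, 0],
    [0, 0, 0],
    [0, 0, 0],
  ],
  turn=[0, 0, 0, 0, 0, 0, 0, 0],
  grip=1,
  newtons=12,
)

```text
time: 6.4
ee_pos: [0.4588, 0.2606, 0.0076]
eef_rot: [0.974, 0.227, 0.0, 0.0]
ft_force: [-0.4, 0.3, 0.8]
width: 0.0486
grip_force: 12.0
```

>>> step_arm(
  delta_pos=[
    [0, 0, 0.4],
    [0, 0, 0.8],
    [0, 0, 1],
    [0, 0, 1],
    [0, 0, 1],
    [0, 0, 0],
    [0, 0, 0],
  ],
  turn=[0, 0, 0, 0, 0, 0, 0],
)

```text
time: 7.1
ee_pos: [0.459, 0.2607, 0.1133]
eef_rot: [0.974, 0.227, 0.001, 0.0]
ft_force: [-1.0, -0.8, -0.7]
width: 0.0484
grip_force: 12.0
```

Run:
```python
from h import *
s=read_state();ee=s['ee_pos'];print(s['time'],ee,s['width'])
w=cam('wrist','w3.png');np.savez('w3.npz',ee=ee,**w)
hsv=cv2.cvtColor(w['image'],cv2.COLOR_RGB2HSV)
K=w['mtx'];V=w['view'];p=ee+[0,0,.0044];q=V[:3,:3]@p+V[:3,3];u,v=K[0,2]+K[0,0]*q[0]/-q[2],K[1,2]-K[1,1]*q[1]/-q[2]
print(u,v)
m=((hsv[...,1]>125)&(hsv[...,0]>8)&(hsv[...,2]>50)).astype(np.uint8)
x,y=int(u),int(v);mm=np.zeros_like(m);mm[max(0,y-70):y+70,x-70:x+70]=m[max(0,y-70):y+70,x-70:x+70]
cs=sorted(cv2.findContours(mm,cv2.RETR_CCOMP,1)[0],key=cv2.contourArea)[-2:]
for c in cs: print(cv2.boundingRect(c),robfit([onz(w,a,b,p[2]) for a,b in c[:,0]]))
```

```text
7.1 [0.45900313 0.26066163 0.11326689] 0.048357400154349285
277.84409600949334 266.1637786388594
(249, 239, 57, 46) (array([0.4608, 0.2619]), np.float64(0.0122), 98, np.float64(0.0003))
(227, 214, 102, 74) (array([0.4621, 0.2627]), np.float64(0.023), 127, np.float64(0.0002))
```

View pics/w3.png

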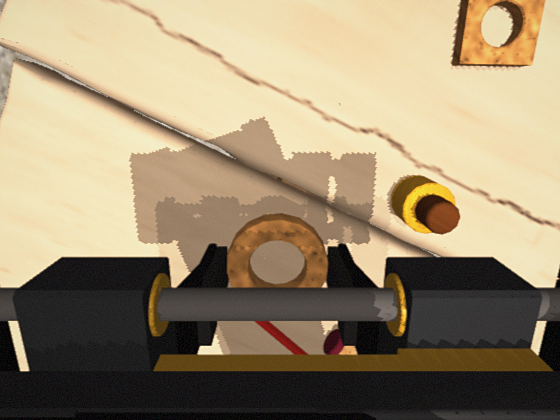

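The ring is held level between the pads (hole 249–305 × 239–284, outer top edge at v=214, rail hides the lower part). Now its centre relative to the TCP.

Run:
```python
from h import *
w=dict(np.load('w3.npz'));ee=w['ee'];zt=ee[2]+.0044;zb=zt-.012
n=np.array([.8977,.4405]);t=np.array([.4405,-.8977])
for lab,u,v,z,off in [('hole near',277.5,239,zt,14),('outer near',278,213.8,zb,25),('hole far',277.5,285,zb,-14)]:
    p=onz(w,u,v,z)[:2]-ee[:2];print(lab,'perp centre mm',p@n*1e3-off,'along',p@t*1e3)
# same bias for vent relative to w1 ee
for name,p in (('vent',np.array([.5545,-.1777])),):print(name,p@n,p@t)
for lab,u in(('L',227.5),('R',328.5),('hl',249,),('hr',305.5)):
    p=onz(w,u,262,zt)[:2]-ee[:2];print(lab,p@t*1e3)
```

```text
hole near perp centre mm 0.09930287028427465 along -0.19196452466976305
outer near perp centre mm -2.1367459951967938 along 0.07183552939282833
hole far perp centre mm -2.6969219906421316 along -0.107806729064102
vent 0.41949780000000003 0.40377854
L -24.34419619476805
R 24.492790589059616
hl -13.950488190730404
hr 13.369098702992684
```

>>> step_arm(
  delta_pos=[
    [0.2, -0.7, 0],
    [0.2, -1, 0],
    [0.2, -1, 0],
    [0.2, -1, 0],
    [0.2, -1, 0],
    [0.2, -1, 0],
    [0.2, -1, 0],
    [0.2, -1, 0],
    [0.2, -1, 0],
    [0.2, -1, 0],
    [0.2, -1, 0],
    [0.2, -1, 0],
  ],
  turn=[0, 0, 0, 0, 0, 0, 0, 0, 0, 0, 0, 0],
)

```text
time: 8.35
ee_pos: [0.5181, -0.0329, 0.1115]
eef_rot: [0.974, 0.227, -0.001, -0.0]
ft_force: [0.8, 0.8, -0.8]
width: 0.0486
grip_force: 12.0
```

>>> step_arm(
  delta_pos=[
    [0.2, -1, 0],
    [0.2, -1, 0],
    [0.2, -1, 0],
    [0.2, -1, 0],
    [0.3, -1, 0],
    [0.3, -0.8, 0],
    [0, 0, 0],
    [0, 0, 0],
    [0, 0, 0],
    [0, 0, 0],
  ],
  turn=[0, 0, 0, 0, 0, 0, 0, 0, 0, 0],
)

```text
time: 9.35
ee_pos: [0.5536, -0.1757, 0.1124]
eef_rot: [0.974, 0.228, -0.0, -0.0]
ft_force: [0.4, -0.6, 0.1]
width: 0.0486
grip_force: 12.0
```

Run:
```python
from h import *
s=read_state();ee=s['ee_pos'];print(s['time'],ee,s['width'])
w=cam('wrist');np.savez('w4.npz',ee=ee,**w)
cv2.imwrite('pics/c4.png',cv2.resize(w['image'][190:310,210:350],None,fx=5,fy=5,interpolation=cv2.INTER_CUBIC)[:,:,::-1])
```

```text
9.35 [ 0.55359092 -0.17571939  0.11239854] 0.048628372229034385
```

View pics/c4.png

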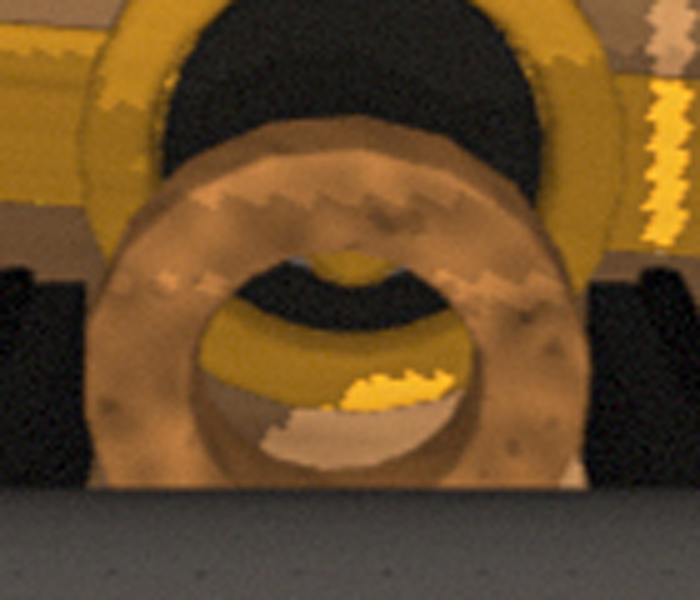

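The crop shows the stud nose (lower edge at (280.4,247.4)) through the gasket hole (248–305.6, near edge v=241), and the recess edges at u 242.6 and 318.6. I'll compute the residual offset.

Run:
```python
from h import *
w=dict(np.load('w4.npz'));ee=w['ee'];zt=ee[2]+.0044;zb=zt-.012
n=np.array([.8977,.4405]);t=np.array([.4405,-.8977])
def f(l,u,v,z,off=0):
    p=onz(w,u,v,z)[:2]-ee[:2];print(l,'perp',(p@n*1e3-off).round(2),'along',(p@t*1e3).round(2))
f('ring outer near top',277.3,220,zt,25);f('ring outer near bot',277.3,213.2,zb,25);f('hole near',277,241,zt,14)
f('hole far bot',277,284,zb,-14);f('ring u',277.3,262,zt)
f('hole L',248,263,zt,);f('hole R',305.6,263,zt)
f('recess',280.6,215,.048);f('recL',242.6,216,.048);f('recR',318.6,216,.048);f('nose edge',280.4,247.4,.072,-7);f('nose edge b',280.4,247.4,.0765,-5)
f('rim far edge inner',280.6,256,.048,-27)
```

```text
ring outer near top perp -1.41 along -0.32
ring outer near bot perp -1.84 along -0.31
hole near perp -0.92 along -0.43
hole far bot perp -2.15 along -0.34
ring u perp 2.2 along -0.25
hole L perp 1.63 along -14.43
hole R perp 1.71 along 13.45
recess perp 4.14 along 2.01
recL perp 3.37 along -23.3
recR perp 3.51 along 27.34
nose edge perp -2.03 along 1.73
nose edge b perp -2.13 along 1.68
rim far edge inner perp 1.5 along 2.19
```

>>> step_arm(
  delta_pos=[
    [0.06, -0.07, 0],
    [0, 0, -0.5],
    [0, 0, -0.5],
    [0, 0, -0.3],
    [0, 0, -0.3],
    [0, 0, -0.3],
    [0, 0, -0.2],
    [0, 0, 0],
    [0, 0, 0],
  ],
  turn=[0, 0, 0, 0, 0, 0, 0, 0, 0],
)

```text
time: 10.3
ee_pos: [0.5554, -0.1787, 0.0602]
eef_rot: [0.974, 0.227, 0.0, 0.0]
ft_force: [-0.2, 0.4, 0.3]
width: 0.0487
grip_force: 12.0
```

Run:
```python
from h import *
s=read_state();ee=s['ee_pos'];print(s['time'],ee,s['width'],s['ft_force'])
w=cam('wrist');np.savez('w5.npz',ee=ee,**w)
cv2.imwrite('pics/c5.png',cv2.resize(w['image'][190:310,210:350],None,fx=5,fy=5,interpolation=cv2.INTER_CUBIC)[:,:,::-1])
```

```text
10.3 [ 0.55541056 -0.17865816  0.0602361 ] 0.04865416576313811 [-0.1785769   0.35410793  0.29107734]
```

View pics/c5.png

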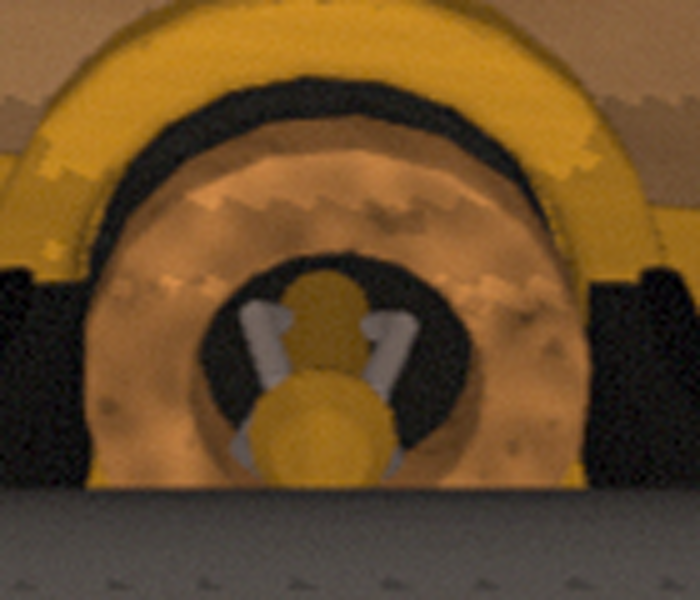

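The crop shows the stud up through the gasket hole. The nose centre is at (274.6,276), the gasket hole spans u 248–305.6, and the recess arc apex is at (275.5,205.6). The gasket sits slightly right of the stud.

Run:
```python
from h import *
w=dict(np.load('w5.npz'));ee=w['ee'];zt=ee[2]+.0044;zb=zt-.012
n=np.array([.8977,.4405]);t=np.array([.4405,-.8977])
def f(l,u,v,z,off=0):
    p=onz(w,u,v,z)[:2]-ee[:2];print(l,'perp',(p@n*1e3-off).round(2),'along',(p@t*1e3).round(2))
f('ring outer near top',277.3,220,zt,25);f('ring outer near bot',277.3,213.2,zb,25)
f('hole near',277,241,zt,14);f('ringL',227.4,255,zt);f('ringR',328,255,zt)
f('nose',274.6,276.5,.0755);f('noseL',259.6,276,.073);f('noseR',289.6,276,.073)
f('rim near',276,205.4,.048,27);f('base stud near',274.6,244,.043,6)
# rim inner arc circle fit from dark/brass boundary
img=cv2.cvtColor(w['image'],cv2.COLOR_RGB2HSV)
pts=[];
for u in range(232,322,3):
    col=img[190:245,u,2].astype(int);k=np.where(col<60)[0]
    if len(k) and k[0]>3: pts.append(onz(w,u,190+k[0]-.5,.048)[:2])
pts=np.array(pts);c,r,_,_=robfit(pts);d=c-ee[:2];print(len(pts),r,'perp',d@n*1e3,'along',d@t*1e3)
# fixed radius 27 fit
from scipy.optimize import least_squares
s=least_squares(lambda c:np.hypot(*(pts-c).T)-.027,c,loss='soft_l1',f_scale=.0005);d=s.x-ee[:2];print('r27 perp',d@n*1e3,'along',d@t*1e3,np.abs(s.fun).mean())
```

```text
ring outer near top perp -1.41 along -0.29
ring outer near bot perp -1.84 along -0.27
hole near perp -0.92 along -0.41
ringL perp 5.84 along -24.24
ringR perp 5.89 along 24.11
nose perp 0.06 along -1.5
noseL perp -0.98 along -8.47
noseR perp -0.97 along 5.44
rim near perp -1.13 along -0.92
base stud near perp -3.3 along -1.67
30 0.0258 perp 0.09255121726188487 along -1.8015357098112414
r27 perp -1.1896183400498765 along -1.8464478164236957 0.00018164935166126763
```

>>> step_arm(
  delta_pos=[
    [-0.02, 0.055, 0],
    [0, 0, 0],
    [0, 0, -0.1],
    [0, 0, -0.1],
    [0, 0, -0.1],
    [0, 0, 0],
    [0, 0, 0],
  ],
  turn=[0, 0, 0, 0, 0, 0, 0],
)

```text
time: 11.05
ee_pos: [0.5547, -0.1772, 0.0524]
eef_rot: [0.974, 0.227, -0.0, -0.0]
ft_force: [0.3, -0.7, 0.2]
width: 0.0485
grip_force: 12.0
```

>>> step_arm(
  delta_pos=[
    [0, 0, -0.05],
    [0, 0, -0.04],
    [0, 0, 0],
    [0, 0, 0],
  ],
  turn=[0, 0, 0, 0],
)

```text
time: 11.45
ee_pos: [0.5549, -0.1773, 0.0506]
eef_rot: [0.974, 0.227, 0.0, 0.0]
ft_force: [0.1, 0.3, 2.7]
width: 0.0487
grip_force: 12.0
```

>>> step_arm(
  delta_pos=[
    [0, 0, 0],
    [0, 0, 0],
    [0, 0, 0],
    [0, 0, 0],
  ],
  turn=[0, 0, 0, 0],
  grip=0.32,
)

```text
time: 11.85
ee_pos: [0.5547, -0.1773, 0.0502]
eef_rot: [0.974, 0.227, -0.0, -0.0]
ft_force: [0.3, 0.5, -0.8]
width: 0.0585
grip_force: 0.0
```

>>> step_arm(
  delta_pos=[
    [0, 0, 0.2],
    [0, 0, 0.5],
    [0, 0, 1],
    [0, 0, 1],
    [0, 0, 1],
    [0, 0, 0],
    [0, 0, 0],
    [0, 0, 0],
  ],
  turn=[0, 0, 0, 0, 0, 0, 0, 0],
)

```text
time: 12.65
ee_pos: [0.5543, -0.1772, 0.1424]
eef_rot: [0.974, 0.227, -0.0, -0.0]
ft_force: [0.6, 0.3, -0.1]
width: 0.0592
grip_force: 0.0
```

Run:
```python
from h import *
s=read_state();ee=s['ee_pos'];print(s['time'],ee,s['width'],s['ft_force'])
w=cam('wrist');np.savez('w6.npz',ee=ee,**w);K=w['mtx'];V=w['view'];q=V[:3,:3]@np.array([.5542,-.1776,.055])+V[:3,3]
u,v=int(K[0,2]+K[0,0]*q[0]/-q[2]),int(K[1,2]-K[1,1]*q[1]/-q[2]);print(u,v,'crop origin',u-70,v-60)
cv2.imwrite('pics/c6.png',cv2.resize(w['image'][v-60:v+60,u-70:u+70],None,fx=5,fy=5,interpolation=cv2.INTER_CUBIC)[:,:,::-1])
P=cloud(w)
d=np.hypot(P[...,0]-.554,P[...,1]+.1776);m=(d>.016)&(d<.023)
for lab,k in (('+x',P[...,0]>.562),('-x',P[...,0]<.546),('+y',P[...,1]>-.17),('-y',P[...,1]<-.186)): print(lab,np.median(P[m&k][:,2]).round(4))
```

```text
12.65 [ 0.55430631 -0.17721438  0.14237805] 0.05919288132217824 [ 0.58380265  0.27360309 -0.0851579 ]
277 211 crop origin 207 151
+x 0.0564
-x 0.0564
+y 0.0564
-y 0.0564
```

View pics/c6.png

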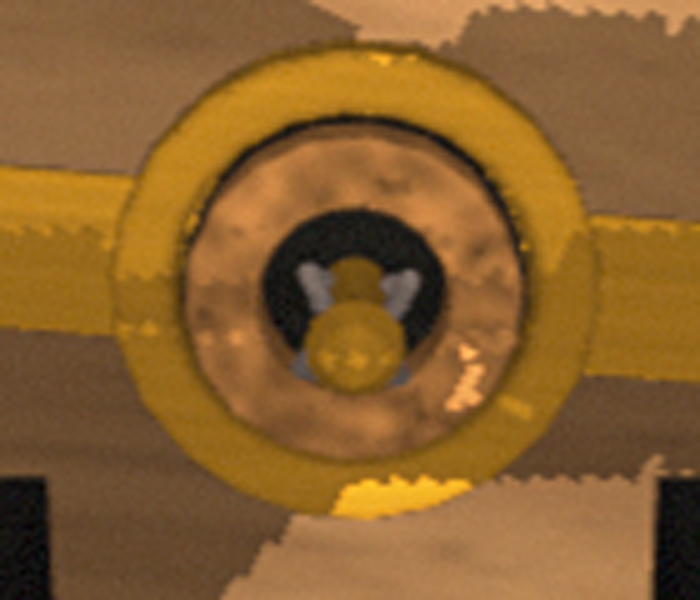

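The gasket lies flat in the recess with the stud through its hole: depth is 56.4 mm on all sides, and the nose is at (278,220). Going to the cap.

>>> step_arm(
  delta_pos=[
    [-0.3, 0.8, 0],
    [-0.35, 1, 0],
    [-0.35, 1, 0],
    [-0.35, 1, 0],
    [-0.35, 1, 0],
    [-0.35, 1, 0],
    [-0.35, 1, 0],
    [-0.35, 1, 0],
    [-0.35, 1, 0],
    [-0.35, 1, 0],
    [-0.35, 1, 0],
    [-0.2, 0.15, 0],
  ],
  turn=[0, 0, 0, 0, 0, 0, 0, 0, 0, 0, 0, 0],
)

```text
time: 13.9
ee_pos: [0.4535, 0.0994, 0.1424]
eef_rot: [0.973, 0.229, -0.0, -0.0]
ft_force: [-0.2, 0.1, -0.6]
width: 0.0593
grip_force: 0.0
```

>>> step_arm(
  delta_pos=[
    [0, 0, 0],
    [0, 0, 0],
    [0, 0, 0],
  ],
  turn=[0, 0, 0],
)

```text
time: 14.2
ee_pos: [0.4551, 0.0953, 0.1426]
eef_rot: [0.974, 0.226, -0.0, 0.0]
ft_force: [-0.1, 0.1, 0.2]
width: 0.0589
grip_force: 0.0
```

```bash
cat >> h.py <<'E'
N=np.array([.8977,.4405]);T=np.array([.4405,-.8977])
def rel(w,l,u,v,z,off=0):
    p=onz(w,u,v,z)[:2]-w['ee'][:2];print(l,'perp',(p@N*1e3-off).round(2),'along',(p@T*1e3).round(2))
def proj(w,p):
    K=w['mtx'];V=w['view'];q=V[:3,:3]@np.asarray(p)+V[:3,3];return K[0,2]+K[0,0]*q[0]/-q[2],K[1,2]-K[1,1]*q[1]/-q[2]
E
python3 - <<'E'
from h import *
w=dict(np.load('w6.npz'));print('ee perp/along',w['ee'][:2]@N,w['ee'][:2]@T)
rel(w,'nose',278,220,.0755);rel(w,'noseL',268.3,219,.073);rel(w,'noseR',288,219,.073)
s=read_state();ee=s['ee_pos'];print(s['time'],ee)
w=cam('wrist');w['ee']=ee;np.savez('w7.npz',**w)
u,v=map(int,proj(w,[.455,.0965,.054]));print(u,v)
hsv=cv2.cvtColor(w['image'],cv2.COLOR_RGB2HSV)
print('row',[tuple(x) for x in hsv[v,u-40:u+41:5]]);print('col',[tuple(x) for x in hsv[max(0,v-45):v+45:5,u]])
P=cloud(w);sub=(slice(v-50,v+50),slice(u-50,u+50))
m=((P[...,2]>.05)&(P[...,2]<.062));mm=np.zeros(m.shape,np.uint8);mm[sub]=m[sub]
n,l,st,ct=cv2.connectedComponentsWithStats(mm);i=1+st[1:,4].argmax();print(st[i],ct[i],np.median(P[l==i][:,2]))
E
```

```text
ee perp/along 0.4195378431519716 0.4032572752551173
nose perp -0.23 along 0.3
noseL perp -0.36 along -6.31
noseR perp -0.34 along 7.13
14.2 [0.45507229 0.09533875 0.14262443]
275 209
row [(np.uint8(15), np.uint8(80), np.uint8(149)), (np.uint8(16), np.uint8(82), np.uint8(183)), (np.uint8(15), np.uint8(91), np.uint8(179)), (np.uint8(15), np.uint8(87), np.uint8(182)), (np.uint8(14), np.uint8(81), np.uint8(185)), (np.uint8(19), np.uint8(211), np.uint8(140)), (np.uint8(8), np.uint8(169), np.uint8(62)), (np.uint8(14), np.uint8(244), np.uint8(68)), (np.uint8(11), np.uint8(189), np.uint8(70)), (np.uint8(7), np.uint8(169), np.uint8(68)), (np.uint8(10), np.uint8(175), np.uint8(67)), (np.uint8(11), np.uint8(190), np.uint8(63)), (np.uint8(19), np.uint8(219), np.uint8(142)), (np.uint8(15), np.uint8(98), np.uint8(162)), (np.uint8(15), np.uint8(82), np.uint8(187)), (np.uint8(15), np.uint8(80), np.uint8(166)), (np.uint8(15), np.uint8(84), np.uint8(149))]
col [(np.uint8(16), np.uint8(49), np.uint8(136)), (np.uint8(15), np.uint8(98), np.uint8(86)), (np.uint8(18), np.uint8(212), np.uint8(106)), (np.uint8(19), np.uint8(209), np.uint8(192)), (np.uint8(19), np.uint8(221), np.uint8(190)), (np.uint8(11), np.uint8(177), np.uint8(52)), (np.uint8(13), np.uint8(207), np.uint8(59)), (np.uint8(11), np.uint8(203), np.uint8(83)), (np.uint8(10), np.uint8(184), np.uint8(83)), (np.uint8(11), np.uint8(189), np.uint8(70)), (np.uint8(11), np.uint8(214), np.uint8(69)), (np.uint8(11), np.uint8(181), np.uint8(83)), (np.uint8(15), np.uint8(83), np.uint8(148)), (np.uint8(15), np.uint8(80), np.uint8(150)), (np.uint8(14), np.uint8(83), np.uint8(150)), (np.uint8(16), np.uint8(81), np.uint8(151)), (np.uint8(16), np.uint8(82), np.uint8(149)), (np.uint8(13), np.uint8(80), np.uint8(150))]
[263 193  31  30 733] [278.05047749 207.67257844] 0.05515781668097127
```

Run:
```python
from h import *
w=dict(np.load('w7.npz'));rel(w,'knob',278.05,207.7,.054);rel(w,'knob',278.05,207.7,.055)
hsv=cv2.cvtColor(w['image'],cv2.COLOR_RGB2HSV)
# brass skirt outline
m=np.zeros(hsv.shape[:2],np.uint8);s=(slice(160,235),slice(235,320));m[s]=((hsv[...,1]>150))[s]
c=max(cv2.findContours(m,0,1)[0],key=cv2.contourArea);print(cv2.boundingRect(c))
x,y,a,b=cv2.boundingRect(c);rel(w,'skirt mid u',x+(a-1)/2,195,.031);rel(w,'skirt near bottom edge',278,y,.0,19);rel(w,'knob far edge',278,y+b-.5,.054,-11.5)
```

```text
knob perp 2.0 along 0.47
knob perp 2.3 along 0.47
(255, 171, 47, 52)
skirt mid u perp 5.66 along 0.52
skirt near bottom edge perp 0.04 along 0.62
knob far edge perp 2.06 along 0.44
```

>>> step_arm(
  delta_pos=[
    [0.06, 0.01, -0.5],
    [0, 0, -1],
    [0, 0, -1],
    [0, 0, -1],
    [0, 0, -0.5],
    [0, 0, -0.3],
    [0, 0, 0],
    [0, 0, 0],
  ],
  turn=[0, 0, 0, 0, 0, 0, 0, 0],
)

```text
time: 15.05
ee_pos: [0.4568, 0.0969, 0.036]
eef_rot: [0.974, 0.227, 0.001, 0.0]
ft_force: [-0.7, 0.1, -0.4]
width: 0.0593
grip_force: 0.0
```

>>> step_arm(
  delta_pos=[
    [0, 0, 0],
    [0, 0, 0],
    [0, 0, 0],
    [0, 0, 0],
    [0, 0, 0],
    [0, 0, 0],
    [0, 0, 0],
    [0, 0, 0],
  ],
  turn=[0, 0, 0, 0, 0, 0, 0, 0],
  grip=1,
  newtons=45,
)

```text
time: 15.85
ee_pos: [0.4563, 0.0967, 0.0353]
eef_rot: [0.974, 0.227, 0.0, 0.0]
ft_force: [0.2, -0.3, -0.0]
width: 0.0216
grip_force: 45.0
```

>>> step_arm(
  delta_pos=[
    [0, 0, 0.4],
    [0, 0, 0.8],
    [0, 0, 1],
    [0, 0, 1],
    [0, 0, 1],
    [0, 0, 0],
    [0, 0, 0],
    [0, 0, 0],
  ],
  turn=[0, 0, 0, 0, 0, 0, 0, 0],
)

```text
time: 16.65
ee_pos: [0.4556, 0.0966, 0.1396]
eef_rot: [0.974, 0.227, -0.001, -0.0]
ft_force: [-0.3, 0.2, -0.7]
width: 0.0216
grip_force: 45.0
```

Run:
```python
from h import *
s=read_state();ee=s['ee_pos'];print(s['time'],ee,s['width'],s['eef_rot'])
w=cam('wrist');w['ee']=ee;np.savez('w8.npz',**w)
hsv=cv2.cvtColor(w['image'],cv2.COLOR_RGB2HSV)
u,v=proj(w,ee+[0,0,-.004]);print(u,v,proj(w,ee+np.r_[N*.019,-.035]),proj(w,ee+np.r_[N*.019,-.004]))
u=int(round(u))
print([(r,tuple(int(x) for x in hsv[r,u])) for r in range(195,292,3)])
m=np.zeros(hsv.shape[:2],np.uint8);m[190:288,225:330]=((hsv[...,1]>150)&(hsv[...,0]>15))[190:288,225:330]
c=max(cv2.findContours(m,0,1)[0],key=cv2.contourArea);print(cv2.boundingRect(c))
for r in range(205,288,8):
    k=np.where(m[r])[0];print(r,(k.min(),k.max()) if len(k) else None)
```

```text
16.65 [0.45562078 0.09657168 0.13960015] 0.021609647731653057 [ 9.73911378e-01  2.26927720e-01 -6.61508220e-04 -1.94461597e-05]
277.7518883700541 258.87906220174574 (np.float64(277.69103894691943), np.float64(205.85208829304776)) (np.float64(277.8323204964048), np.float64(223.47333824725663))
[(195, (15, 85, 159)), (198, (16, 86, 157)), (201, (14, 82, 161)), (204, (15, 85, 159)), (207, (14, 80, 159)), (210, (18, 212, 131)), (213, (19, 209, 116)), (216, (17, 193, 115)), (219, (19, 199, 119)), (222, (18, 220, 115)), (225, (18, 204, 169)), (228, (19, 210, 157)), (231, (18, 202, 158)), (234, (19, 208, 157)), (237, (19, 221, 157)), (240, (19, 210, 157)), (243, (13, 219, 43)), (246, (13, 165, 51)), (249, (9, 165, 51)), (252, (12, 200, 46)), (255, (11, 153, 50)), (258, (12, 194, 54)), (261, (12, 198, 63)), (264, (10, 182, 70)), (267, (13, 200, 69)), (270, (12, 190, 75)), (273, (11, 188, 76)), (276, (10, 205, 72)), (279, (9, 178, 70)), (282, (11, 188, 69)), (285, (12, 195, 76)), (288, (9, 41, 44)), (291, (0, 22, 58))]
(244, 209, 68, 48)
205 None
213 (np.int64(263), np.int64(293))
221 (np.int64(253), np.int64(303))
229 (np.int64(248), np.int64(307))
237 (np.int64(246), np.int64(309))
245 (np.int64(239), np.int64(316))
253 (np.int64(236), np.int64(318))
261 (np.int64(315), np.int64(317))
269 (np.int64(228), np.int64(237))
277 (np.int64(237), np.int64(324))
285 (np.int64(228), np.int64(329))
```

Run:
```python
from h import *
w=dict(np.load('w8.npz'));z=w['ee'][2];V=w['image'].astype(int).sum(2)
print(V[203:213,276:281].mean(1).round(),V[220:228,276:281].mean(1).round(),V[238:245,276:281].mean(1).round())
for v in(208,208.5):rel(w,'bottom near',278,v,z-.035,19)
for v in(223,224):rel(w,'shoulder near',278,v,z-.004,19)
rel(w,'knob base near',278,241.5,z-.004,11.5)
rel(w,'L229',247.7,229,z-.004);rel(w,'R229',307.5,229,z-.004);rel(w,'L213',262.7,213,z-.02);rel(w,'R213',293.5,213,z-.02)
# rim & flange near edges in w6, nose silhouettes
w=dict(np.load('w6.npz'));print(w['ee'][:2]@N,w['ee'][:2]@T);S=w['image'].astype(int).sum(2)
print([(r,int(S[r,276:280].mean())) for r in range(155,182)])
rel(w,'rim near',278,174.3,.048,27);rel(w,'flange near top',278,160,.048,37)
rel(w,'nose far edge',278,229,.0745,-5);rel(w,'rim far',278,243.5,.048,-27)
```

```text
[398. 398. 396. 399. 402. 394. 296. 261. 211. 209.] [224. 219. 210. 222. 219. 288. 344. 318.] [295. 293. 300. 327. 160.  76.  88.]
bottom near perp -1.29 along 0.18
bottom near perp -1.59 along 0.18
shoulder near perp 0.24 along 0.08
shoulder near perp -0.28 along 0.08
knob base near perp -2.03 along 0.1
L229 perp 16.09 along -14.91
R229 perp 16.13 along 14.69
L213 perp 19.38 along -8.06
R213 perp 19.4 along 8.43
0.4195378431519716 0.4032572752551173
[(155, 368), (156, 302), (157, 334), (158, 324), (159, 228), (160, 201), (161, 291), (162, 336), (163, 363), (164, 379), (165, 372), (166, 358), (167, 356), (168, 363), (169, 362), (170, 362), (171, 346), (172, 316), (173, 247), (174, 95), (175, 115), (176, 217), (177, 227), (178, 264), (179, 350), (180, 337), (181, 319)]
rim near perp -1.32 along 0.32
flange near top perp -0.86 along 0.3
nose far edge perp -2.05 along 0.32
rim far perp -1.53 along 0.44
```

>>> step_arm(
  delta_pos=[
    [0.3, -0.7, 0],
    [0.36, -1, 0],
    [0.36, -1, 0],
    [0.36, -1, 0],
    [0.36, -1, 0],
    [0.36, -1, 0],
    [0.36, -1, 0],
    [0.36, -1, 0],
    [0.36, -1, 0],
    [0.36, -1, 0],
    [0.36, -0.9, 0],
    [0, -0.3, 0],
  ],
  turn=[0, 0, 0, 0, 0, 0, 0, 0, 0, 0, 0, 0],
)

```text
time: 17.9
ee_pos: [0.5535, -0.1783, 0.1389]
eef_rot: [0.974, 0.226, -0.001, -0.0]
ft_force: [-0.9, -0.1, -1.6]
width: 0.0219
grip_force: 45.0
```

>>> step_arm(
  delta_pos=[
    [0, 0, 0],
    [0, 0, 0],
    [0, 0, 0],
    [0, 0, 0],
  ],
  turn=[0, 0, 0, 0],
  newtons=60,
)

```text
time: 18.3
ee_pos: [0.5537, -0.1747, 0.1404]
eef_rot: [0.974, 0.228, 0.0, -0.0]
ft_force: [0.4, -0.6, -0.9]
width: 0.0213
grip_force: 60.0
```

Run:
```python
from h import *
e=[]
for i in range(3):
    s=read_state();e.append(s['ee_pos']);w=cam('wrist')
e=np.mean(e,0);w['ee']=e;np.savez('w9.npz',**w);print(s['time'],e,s['width'],'target off',(.5546-e[0])/.025,(-.1772-e[1])/.025)
# flange extents either side of cap, row by row (hue brass) 
hsv=cv2.cvtColor(w['image'],cv2.COLOR_RGB2HSV)
u,v=proj(w,[.5542,-.1776,.048]);print(u,v)
u0,v0=int(u),int(v);m=((hsv[...,1]>150)&(hsv[...,2]>60))
V=w['image'].astype(int).sum(2)
print([int(x) for x in V[v0-50:v0+5,u0-1:u0+2].mean(1)],v0-50)
```

```text
18.4 [ 0.55375374 -0.17493272  0.14044775] 0.021627166938161472 target off 0.03385045060478209 -0.09069107773293394
280.5962303250242 209.7791939315435
[261, 218, 198, 286, 349, 371, 378, 375, 365, 359, 364, 365, 359, 349, 324, 264, 121, 96, 207, 233, 253, 336, 345, 320, 309, 304, 303, 314, 325, 342, 355, 371, 377, 365, 321, 135, 69, 81, 83, 83, 70, 65, 69, 53, 103, 201, 210, 203, 202, 191, 254, 293, 221, 209, 212] 159
```

>>> step_arm(
  delta_pos=[
    [0.035, -0.09, 0],
    [0, 0, -0.4],
    [0, 0, -0.4],
    [0, 0, -0.2],
    [0, 0, 0],
    [0, 0, 0],
    [0, 0, 0],
  ],
  turn=[0, 0, 0, 0, 0, 0, 0],
)

```text
time: 19.15
ee_pos: [0.5549, -0.178, 0.1156]
eef_rot: [0.974, 0.227, 0.0, 0.0]
ft_force: [-0.5, -0.5, -1.6]
width: 0.0217
grip_force: 60.0
```

Run:
```python
from h import *
e=[]
for i in range(4):
    s=read_state();e.append(s['ee_pos']);w=cam('wrist')
e=np.mean(e,0);w['ee']=e;np.savez('w10.npz',**w);print(s['time'],e,'target off u',(.5546-e[0])/.025,(-.1772-e[1])/.025)
V=w['image'].astype(int).sum(2);u,v=proj(w,[.5542,-.1776,.048]);print(u,v)
pts=[]
from scipy.optimize import least_squares
# inner rim near arc: dark crescent between flange and gasket, above the cap
for c in range(int(u)-36,int(u)+37,2):
    col=V[int(v)-60:int(v)-5,c];d=np.where(col<150)[0]
    if len(d): pts.append((c,int(v)-60+d[0]))
print(pts)
```

```text
19.3 [ 0.55486808 -0.17806359  0.11568542] target off u -0.010723382234241186 0.03454371452043303
276.41419442237594 219.91174705681289
[(240, np.int64(209)), (242, np.int64(202)), (244, np.int64(200)), (246, np.int64(196)), (248, np.int64(193)), (250, np.int64(191)), (252, np.int64(189)), (254, np.int64(188)), (256, np.int64(187)), (258, np.int64(186)), (260, np.int64(185)), (262, np.int64(184)), (264, np.int64(184)), (266, np.int64(183)), (268, np.int64(183)), (270, np.int64(182)), (272, np.int64(182)), (274, np.int64(182)), (276, np.int64(182)), (278, np.int64(182)), (280, np.int64(182)), (282, np.int64(183)), (284, np.int64(183)), (286, np.int64(183)), (288, np.int64(184)), (290, np.int64(185)), (292, np.int64(185)), (294, np.int64(186)), (296, np.int64(187)), (298, np.int64(188)), (300, np.int64(190)), (302, np.int64(192)), (304, np.int64(193)), (306, np.int64(196)), (308, np.int64(199)), (310, np.int64(203)), (312, np.int64(209))]
```

Run:
```python
from h import *
from scipy.optimize import least_squares
w=dict(np.load('w10.npz'));z=w['ee'][2];V=w['image'].astype(int).sum(2);pts=[]
for c in range(240,313,2):
    d=np.where(V[160:215,c]<150)[0];pts.append(onz(w,c,160+d[0]-.5,.048)[:2])
pts=np.array(pts)
s=least_squares(lambda c:np.hypot(*(pts-c).T)-.027,w['ee'][:2],loss='soft_l1',f_scale=.0005);d=s.x-w['ee'][:2];print('recess perp',d@N*1e3,'along',d@T*1e3,abs(s.fun).mean())
print(V[200:232,276:280].mean(1).astype(int))
print('cap bottom exp px',proj(w,w['ee']+np.r_[N*.0177,-.035]))
```

```text
recess perp -0.8602595269755 along -1.1361705047218364 0.00030915911694251057
[361 345 286 117  61  59  70  60 118 252 263 211 212 213 209 212 211 210
 221 215 217 214 216 215 215 314 356 349 328 293 288 290]
cap bottom exp px (np.float64(277.65745410521913), np.float64(208.03584509738982))
```

>>> step_arm(
  delta_pos=[
    [0, 0.045, 0],
    [0, 0, -0.1],
    [0, 0, -0.1],
    [0, 0, -0.1],
    [0, 0, 0],
    [0, 0, 0],
  ],
  turn=[0, 0, 0, 0, 0, 0],
)

```text
time: 19.95
ee_pos: [0.5546, -0.1769, 0.1077]
eef_rot: [0.974, 0.227, -0.0, -0.0]
ft_force: [-0.1, -0.6, -1.3]
width: 0.0215
grip_force: 60.0
```

>>> step_arm(
  delta_pos=[
    [0, 0, -0.1],
    [0, 0, -0.1],
    [0, 0, 0],
    [0, 0, 0],
  ],
  turn=[0, 0, 0, 0],
)

```text
time: 20.35
ee_pos: [0.5545, -0.1769, 0.1027]
eef_rot: [0.974, 0.227, -0.0, -0.0]
ft_force: [0.1, 0.2, -0.9]
width: 0.0216
grip_force: 60.0
```

>>> step_arm(
  delta_pos=[
    [0, 0, -0.1],
    [0, 0, -0.1],
    [0, 0, -0.1],
    [0, 0, 0],
    [0, 0, 0],
  ],
  turn=[0, 0, 0, 0, 0],
)

```text
time: 20.85
ee_pos: [0.5545, -0.1768, 0.0949]
eef_rot: [0.974, 0.227, -0.0, -0.0]
ft_force: [-0.5, -0.6, -3.1]
width: 0.0216
grip_force: 60.0
```

>>> step_arm(
  delta_pos=[
    [0, 0, -0.1],
    [0, 0, -0.06],
    [0, 0, 0],
    [0, 0, 0],
  ],
  turn=[0, 0, 0, 0],
)

```text
time: 21.25
ee_pos: [0.5542, -0.1769, 0.0908]
eef_rot: [0.974, 0.227, -0.0, -0.0]
ft_force: [-0.8, -0.8, -4.8]
width: 0.0215
grip_force: 60.0
```

>>> step_arm(
  delta_pos=[
    [0, 0, -0.04],
    [0, 0, -0.04],
    [0, 0, 0],
    [0, 0, 0],
  ],
  turn=[0, 0, 0, 0],
)

```text
time: 21.65
ee_pos: [0.5548, -0.177, 0.0897]
eef_rot: [0.974, 0.227, 0.0, 0.0]
ft_force: [-2.3, -1.6, 2.7]
width: 0.0211
grip_force: 60.0
```

>>> step_arm(
  delta_pos=[
    [0, 0, -0.04],
    [0, 0, -0.03],
    [0, 0, 0],
    [0, 0, 0],
  ],
  turn=[0, 0, 0, 0],
)

```text
time: 22.05
ee_pos: [0.555, -0.177, 0.0884]
eef_rot: [0.974, 0.227, 0.0, 0.0]
ft_force: [-3.6, -0.2, 9.1]
width: 0.0209
grip_force: 60.0
```

>>> step_arm(
  delta_pos=[
    [0, 0, -0.04],
    [0, 0, -0.04],
    [0, 0, 0],
    [0, 0, 0],
  ],
  turn=[0, 0, 0, 0],
)

```text
time: 22.45
ee_pos: [0.5552, -0.1771, 0.0871]
eef_rot: [0.974, 0.227, 0.001, 0.001]
ft_force: [-6.0, 0.9, 14.5]
width: 0.021
grip_force: 60.0
```

>>> step_arm(
  delta_pos=[
    [-0.03, 0, -0.02],
    [0, 0, -0.02],
    [0, 0, 0],
    [0, 0, 0],
  ],
  turn=[0, 0, 0, 0],
)

```text
time: 22.85
ee_pos: [0.5552, -0.1771, 0.0869]
eef_rot: [0.974, 0.227, 0.001, 0.001]
ft_force: [-6.0, -0.1, 19.2]
width: 0.0214
grip_force: 60.0
```

Run:
```python
from h import *
for i in range(3):
    s=read_state();w=cam('wrist');print(s['time'],s['ee_pos'].round(4),s['ft_force'].round(1),s['torque'].round(2),round(float(s['width']),4))
w['ee']=s['ee_pos'];np.savez('w11.npz',**w)
V=w['image'].astype(int).sum(2);P=cloud(w)
print(V[195:290,277:280].mean(1).astype(int))
# shoulder plane tilt: brass annulus points
hsv=cv2.cvtColor(w['image'],cv2.COLOR_RGB2HSV)
m=np.zeros(V.shape,bool);m[226:245,250:306]=((hsv[...,1]>150)&(hsv[...,2]>110))[226:245,250:306]
q=P[m];q=q[abs(q[:,2]-np.median(q[:,2]))<.003];A=np.c_[q[:,:2]-w['ee'][:2],np.ones(len(q))];print('shoulder plane',len(q),np.linalg.lstsq(A,q[:,2],rcond=None)[0])
w=dict(np.load('w8.npz'));P=cloud(w);hsv=cv2.cvtColor(w['image'],cv2.COLOR_RGB2HSV);m[:]=0;m[226:245,250:306]=((hsv[...,1]>150)&(hsv[...,2]>110))[226:245,250:306]
q=P[m];q=q[abs(q[:,2]-np.median(q[:,2]))<.003];A=np.c_[q[:,:2]-w['ee'][:2],np.ones(len(q))];c=np.linalg.lstsq(A,q[:,2],rcond=None)[0];print('in air',len(q),c,c[2]-w['ee'][2])
V=w['image'].astype(int).sum(2);print(V[195:290,277:280].mean(1).astype(int))
```

```text
22.85 [ 0.5552 -0.1771  0.0869] [-6.  -0.1 19.2] [0.29 1.56 0.02] 0.0214
22.9 [ 0.5552 -0.1771  0.0869] [-6.1  0.7 19.2] [0.36 1.51 0.02] 0.0216
22.95 [ 0.5551 -0.1771  0.0869] [-6.9  0.4 18.7] [0.39 1.5  0.03] 0.0215
[209 226 222 256 346 342 331 319 307 304 304 305 314 322 289 275 237 203
 208 211 216 215 207 214 217 219 220 214 221 217 258 322 306 294 294 289
 302 286 294 285 288 292 289 293 284 296 302 174  84  78  82  91  78  81
  83  84  81  92  94  88  84  86  78  89 102 103 103 109 124 126 119 119
 112 125 127 128 132 129 130 131 121 126 133 129 122 128 114 127 120 125
 129 127 121 121 136]
shoulder plane 848 [-0.0690918  -0.03396342  0.08500162]
in air 861 [-0.0420378  -0.03313678  0.13733113] -0.002269014725185231
[400 397 399 401 402 400 404 398 397 396 394 399 397 385 285 255 214 211
 219 221 219 218 226 221 218 227 217 211 218 219 298 356 315 293 301 298
 295 300 298 291 293 286 290 296 293 299 319 153  78  93  83  91  75  83
  93  79  90  90  94  82  81  94  85  96 102 100 119 119 124 123 124 116
 123 124 131 127 137 133 137 135 127 121 125 121 128 127 125 131 129 125
 130 137 123 119 135]
```

```bash
python3 -c "
from h import *
s=read_state();print(s['time'],s['ft_force'],s['grip_force']);print(close_job())"
```

```text
23.0 [-5.30887701  0.78881903 20.01645452] 59.99785583233461
the job is handed in; nothing more can be done
None
```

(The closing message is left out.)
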